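Switch off the bedside extension board with one fingertip stroke

TASK

Switch the whole extension board off for the night: start at the end with the round fuse cap and run a fingertip lightly along its row of five rocker switches to the other end, tipping each one fully off in turn by pressing down its half away from the fuse. Leave the charger and the mosquito vaporiser plugged in, and do not disturb anything else on the stool.

Things in the scene. Friction and masses are not known exactly. Their poses are not given: they have to be found in the camera images.
- board: white extension board screwed to the stool: a box 110 mm wide (x), 360 long (y), 40 high (flat top 40 mm above the stool). Origin under its middle. A row of five rocker switches at x = -28 mm (robot's side), a row of five sockets at x = +26, both at y = +128, +64, 0, -64, -128 mm. The +y end is the fuse end. Along the switch row only the rockers and a pilot lamp (2 mm high, y = +171) stand up
- fuse (a point): top centre of the round black fuse cap (17 mm across, 7 mm high), which marks the fuse end of the board, at x = +26, y = +168 mm on the board, in line with the sockets
- switch1 (a joint): tilt in rad of rocker switch 1, counted from the fuse end (y = +128 mm on the board): 0 = on, the half towards the fuse end pressed down; 0.28 = off, the half away from the fuse end pressed down. It is stiff and stays where it is left; about 2 N on the end of the raised half tips it
- switch1_mid (a point): middle of rocker 1, on its tilt axis (along the board's x), 44 mm above the stool. The rocker is 20 mm wide (x) and has two flat halves 15 mm long (y) that meet here in a shallow V: the half pressed down lies level at 44 mm, the other rises outward at 0.28 rad, its end 4 mm higher. The point turns with the rocker
- switch2 (a joint): tilt in rad of rocker switch 2, counted from the fuse end (y = +64 mm on the board): 0 = on, the half towards the fuse end pressed down; 0.28 = off, the half away from the fuse end pressed down. It is stiff and stays where it is left; about 2 N on the end of the raised half tips it
- switch2_mid (a point): middle of rocker 2, on its tilt axis (along the board's x), 44 mm above the stool. The rocker is 20 mm wide (x) and has two flat halves 15 mm long (y) that meet here in a shallow V: the half pressed down lies level at 44 mm, the other rises outward at 0.28 rad, its end 4 mm higher. The point turns with the rocker
- switch3 (a joint): tilt in rad of rocker switch 3, counted from the fuse end (y = +0 mm on the board): 0 = on, the half towards the fuse end pressed down; 0.28 = off, the half away from the fuse end pressed down. It is stiff and stays where it is left; about 2 N on the end of the raised half tips it
- switch3_mid (a point): middle of rocker 3, on its tilt axis (along the board's x), 44 mm above the stool. The rocker is 20 mm wide (x) and has two flat halves 15 mm long (y) that meet here in a shallow V: the half pressed down lies level at 44 mm, the other rises outward at 0.28 rad, its end 4 mm higher. The point turns with the rocker
- switch4 (a joint): tilt in rad of rocker switch 4, counted from the fuse end (y = -64 mm on the board): 0 = on, the half towards the fuse end pressed down; 0.28 = off, the half away from the fuse end pressed down. It is stiff and stays where it is left; about 2 N on the end of the raised half tips it
- switch4_mid (a point): middle of rocker 4, on its tilt axis (along the board's x), 44 mm above the stool. The rocker is 20 mm wide (x) and has two flat halves 15 mm long (y) that meet here in a shallow V: the half pressed down lies level at 44 mm, the other rises outward at 0.28 rad, its end 4 mm higher. The point turns with the rocker
- switch5 (a joint): tilt in rad of rocker switch 5, counted from the fuse end (y = -128 mm on the board): 0 = on, the half towards the fuse end pressed down; 0.28 = off, the half away from the fuse end pressed down. It is stiff and stays where it is left; about 2 N on the end of the raised half tips it
- switch5_mid (a point): middle of rocker 5, on its tilt axis (along the board's x), 44 mm above the stool. The rocker is 20 mm wide (x) and has two flat halves 15 mm long (y) that meet here in a shallow V: the half pressed down lies level at 44 mm, the other rises outward at 0.28 rad, its end 4 mm higher. The point turns with the rocker
- charger (a joint): how far (m) the phone charger is pulled up out of the second socket from the fuse end; 0 = fully in. A black block 30 x 42 mm (board x, y) standing 45 mm above the board's top over that socket; pulling it takes about 10 N
- vaporiser (a joint): how far (m) the mosquito vaporiser is pulled up out of the fourth socket from the fuse end; 0 = fully in. A white and amber round plug 45 mm across standing 49 mm above the board's top over that socket; pulling it takes about 10 N
- torch: the black plastic torch, 172 mm long and 44 mm high, lying on the stool on the robot's side of the board; origin under its middle
- bangles: a stack of six glass bangles lying flat, 70 mm across and 35 mm high, standing beyond the board's fuse end; origin under its middle
- tumbler: an empty steel tumbler, 68 mm across the mouth and 88 mm high, standing behind the board; origin under its middle
- bottle: the empty white plastic bottle with a twist cap, 62 mm across and 165 mm high, standing to the robot's right; origin under its middle
- tiffin: the round three-tier steel tiffin in its carrying frame, 150 mm wide over the frame and 222 mm high; origin under its middle
- case: a brown spectacle case, 62 x 162 x 36 mm, lying on the stool; origin under its middle
- clock: a small grey alarm clock, 45 x 95 x 81 mm; origin under its middle

How it is judged:
On the way, in this order (a step that is already met when the one before it is completed fails the run):
1. the switch nearest the fuse end is tipped off, those before it being off already (value of joint switch1 above 0.2 rad), for 0.1 s.
2. the switch second from the fuse end is tipped off, those before it being off already (value of joint each of switch1, switch2 above 0.2 rad), for 0.1 s.
3. the switch in the middle is tipped off, those before it being off already (all of step 2 and value of joint switch3 above 0.2 rad), for 0.1 s.
4. the switch fourth from the fuse end is tipped off, those before it being off already (all of step 3 and value of joint switch4 above 0.2 rad), for 0.1 s.
5. the switch farthest from the fuse end is tipped off, those before it being off already (all of step 4 and value of joint switch5 above 0.2 rad), for 0.1 s.
At the end, for the whole second after the job is handed in: all five rockers are off (each tilted past 0.2 rad of its 0.28 rad throw), both plugs are within 3 mm of fully in, and every other thing on the stool is within 15 mm of where it was (all of step 5 and value of joint each of charger, vaporiser below 0.003 m and distance of each of torch, bangles, tumbler, bottle, tiffin, case, clock from where it was at the start of the episode below 0.015 m); the robot touches nothing.
It fails at once if the board, its switches or its plugs are pressed with more than 40 N (contact force between any of the fingers, the arm and board above 40 N).
It fails at once if a plug is drawn 3 mm or more out of its socket (value of joint any of charger, vaporiser above 0.003 m).
It fails at once if something else on the stool is moved more than 15 mm (distance of any of torch, bangles, tumbler, bottle, tiffin, case, clock from where it was at the start of the episode above 0.015 m).
It fails at once if a standing thing is tipped more than 0.3 rad (angle between any of torch, bangles, tumbler, bottle, tiffin, case, clock's own z axis and vertical above 0.3 rad).
It also fails if it takes over 48 s, if anything falls off the work surface, if the arm or the gripper's body presses on something with over 40 N, if the wrist force passes 120 N, or if a joint passes its speed limit or range.

ROBOT

A 6-joint arm with a two-finger parallel gripper is mounted at the origin on the work surface. World frame = base frame: x ahead of the robot, y to its left, z up, the work surface at z = 0. Lengths are in m, angles in rad, forces in N, time in s.
With the tool pointing down it reaches from about 0.3 to 0.775 m from the base axis. Payload 14.6 kg.
Tool frame: the origin (TCP) lies on the centre line of the jaws, within the pads' length; the fingertips stand 19 mm ahead of it and the grasp point (between the pads) is the TCP; z points along the fingers, y is the line along which they close (so a half turn about z gives the same grasp; the last joint's range is limited). The gripper opens to 94 mm and grips with 3 to 60 N. Pads are 16 mm wide; open, the fingers measure 119 mm over their backs; the gripper's body (75 mm by 177 mm) begins 78 mm behind the grasp point.
Start: joints at [1.258, 0.3, 1.521, -0, 1.321, -0.067], TCP at [0.134, 0.533, 0.224] pointing down, gripper open.
Joint ranges: [-3.03, 3.03], [-0.79, 2.21], [0.23, 2.52], [-1.04, 4.18], [0, 3.07], [-2.55, 2.55]. Speed limits (rad/s): [2.22, 2.22, 2.57, 3.14, 3.14, 3.14].

INTERFACE

Orientations are given as [roll, pitch, yaw] about the fixed x, y, z axes, in that order (R = Rz(yaw) Ry(pitch) Rx(roll)).
In Python, from station import get_obs, camera, workorder gives the robot as it stands.
- The arm moves only by the tool play_rows, never from a script. Its argument "motion" is a list that holds one entry, the list of rows, each a list of 7 numbers: the shift along the tool's x, y, z as a fraction of full scale, then the turn, a rotation vector about the tool's x, y, z as a fraction of full scale, then the opening, from -1 (shut) to 1 (fully open). In form: [[[x, y, z, ax, ay, az, grip], ...]]. A call has 1 to 10 rows; each row is the pose to reach, as a shift and turn from the pose commanded when the call began, along the tool's axes at that moment, turning the shorter way round; what a row does not reach only later rows make up. Full scale, the value 1, is 0.25 m for a shift and 2 pi rad for a turn. A row lasts 1/10 s, in which the tool goes at most 50 mm and 8.59 degrees, less where a joint would pass 70% of its speed; a pose out of reach is approached as far as the arm can. A call with a number of a shift or a turn outside -1 to 1 is refused whole. A call with a gripper value outside its range is refused whole. The fingers move at their own pace and stop on an object; "grip_force" is the grip in N (left out, the last holds). Time passes only in rows, so rows that repeat a pose let the fingers close. It gives the time, the measured TCP pose, the force, the opening and the grip force at its end, in the units of the state.
- get_obs(): the state, without advancing time (a new reading comes with each control period).
- camera(name): name is "scene" or "top" or "wrist"; returns a dict with "frame" (420x560x3 uint8, red, green, blue), "z_map" (420x560 float32, m along the optical axis (not along the pixel's ray), 0 where there is no reading), "camera_matrix" (3x3 intrinsics, pixels), "T" (4x4, takes a point from camera to world coordinates); the wrist camera has in their place "T_tool_cam" (4x4, takes a point from camera to tool coordinates, whose origin is the TCP and whose axes are the flange's). Camera axes: x right, y up, looking along -z (the intrinsics and any distortion apply to the point x, -y, -z); pixel columns grow to the right and rows downward; lengths in m; the calibration is good to about 2 mm. A picture is of the moment at which its call begins: read the wrist's pose just before it.
- workorder.hand_in(): hands the job in; it is judged then, once.
The state is a dict: "time_s": time; "qpos": joint angles; "joint_vel": joint speeds; "tau": joint torques, N m; "ee_pos": TCP position; "eef_rot": TCP orientation; "force": force on the tool from outside, world axes, zero at the start; "moment": the same for the moment, N m; "grip_width": finger opening in m; "grip_force": force on a finger pad.
Only numpy, scipy, OpenCV 4.12 (cv2) and the standard library are available. Lean on these libraries where they do the work, as an engineer would, in place of code of your own. Each camera call takes 0.05 s, during which the arm holds its last target. There are 200 camera calls.

## Working session

There is one attempt and no reset: what is moved stays moved. The work goes in short steps, Python scripts to look and compute and a tool call to move; the robot and the scene stay as the last step left them, time stands still between calls to the robot, and variables do not carry over. Pictures are saved under pics/ and viewed, at most 10 in all, crops included, and the job is handed in when it is done.

Besides the shell and the picture viewer there is one more tool, called after ">>>" by a JSON object that holds its "op" and its "data", one argument or row to a line. play_rows: Moves the arm, as the interface text tells. Its arguments: {"type":"object","properties":{"motion":{"type":"array"},"grip_force":{"type":"number"}},"required":["motion"]}

```bash
mkdir -p pics
python3 - <<'E'
from station import get_obs,camera
import cv2,numpy as np
o=get_obs();print(o)
for n in("top","scene"):
    c=camera(n);cv2.imwrite(f"pics/{n}.png",c["frame"][:,:,::-1]);np.savez(f"{n}.npz",**c);print(n,c["camera_matrix"],c["T"],[k for k in c])
E
```

```text
{'time_s': 0.0, 'qpos': array([ 1.25836670e+00,  3.00476317e-01,  1.52157419e+00, -6.17003727e-06,
        1.32069285e+00, -6.66407697e-02]), 'joint_vel': array([-0.00202556, -0.00034546,  0.00072536,  0.00039339,  0.00044614,
       -0.00049335]), 'tau': array([ 1.30381170e-03, -5.31818819e+01, -3.52733302e+01,  7.08777085e-02,
        2.43867037e-02, -8.29092664e-05]), 'ee_pos': array([0.13377999, 0.53323783, 0.22388637]), 'eef_rot': array([-3.14044411e+00, -7.06636584e-05,  2.89580528e+00]), 'force': array([-0.0875799 ,  0.74283269, -0.45533559]), 'moment': array([0.00586935, 0.00530533, 0.00217468]), 'grip_force': 0.0, 'grip_width': 0.09396959741772042}
top [[402.23563968   0.         279.24619625]
 [  0.         402.23563968 210.04708214]
 [  0.           0.           1.        ]] [[-0.01579638  0.98496531 -0.17202854  0.3002403 ]
 [-0.99948791 -0.02034321 -0.02469979 -0.01931417]
 [-0.02782805  0.17155027  0.98478226  1.08134335]
 [ 0.          0.          0.          1.        ]] ['frame', 'z_map', 'camera_matrix', 'T']
scene [[501.99660416   0.         271.98137369]
 [  0.         501.99660416 208.37265167]
 [  0.           0.           1.        ]] [[-0.24386145 -0.66010389  0.71048888  1.52367722]
 [ 0.96962038 -0.18044222  0.1651573   0.21837675]
 [ 0.01918121  0.72917999  0.68405308  1.05700237]
 [ 0.          0.          0.          1.        ]] ['frame', 'z_map', 'camera_matrix', 'T']
```

View pics/top.png

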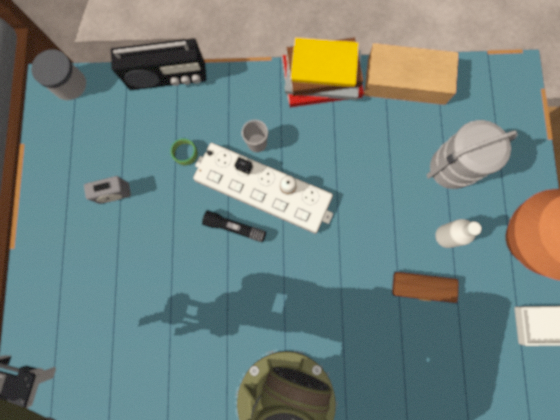

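View pics/scene.png

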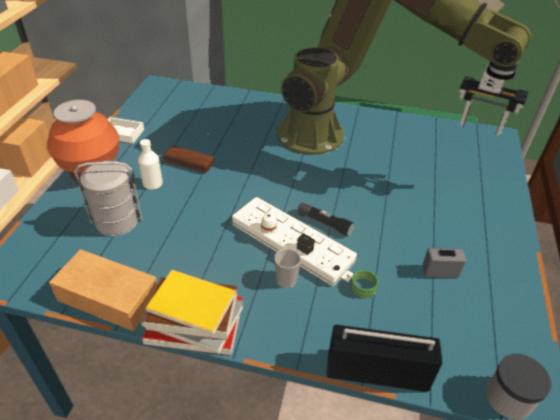

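The top view shows the board running from its fuse end (205,155) to (325,222). The switches are on the lower, robot side, the torch is below it, and the bangles are at (184,152). The scene view agrees. Next I'll rectify both views at board-top height.

```bash
cat > h.py <<'E'
import numpy as np,cv2
def cloud(c):
    h,w=c["z_map"].shape;K=c["camera_matrix"];v,u=np.mgrid[:h,:w];d=c["z_map"]
    p=np.stack([(u-K[0,2])/K[0,0]*d,-(v-K[1,2])/K[1,1]*d,-d],-1)
    return p@c["T"][:3,:3].T+c["T"][:3,3]
def proj(c,P):
    T=c["T"];q=(np.asarray(P)-T[:3,3])@T[:3,:3];K=c["camera_matrix"]
    return np.stack([K[0,0]*q[...,0]/-q[...,2]+K[0,2],K[1,1]*q[...,1]/q[...,2]+K[1,2]],-1)
E
python3 - <<'E'
from h import *
out=[]
for n in("top","scene"):
    c=dict(np.load(n+".npz"));P=cloud(c);f=c["frame"].astype(int)
    tab=(abs(P[...,0]-.45)<.25)&(abs(P[...,1])<.3)
    print(n,"table z",np.median(P[...,2][tab]))
    m=(f.min(-1)>120)&(P[...,2]>.032)&(P[...,2]<.052)&(P[...,0]>.3)&(P[...,0]<.75)&(abs(P[...,1]-.03)<.25)
    m=cv2.morphologyEx(m.astype(np.uint8),cv2.MORPH_OPEN,np.ones((3,3)))
    k,l,s,_=cv2.connectedComponentsWithStats(m);i=1+np.argmax(s[1:,4]);m=l==i
    q=P[m][:,:2].astype(np.float32);print(m.sum(),np.median(P[m][:,2]),cv2.minAreaRect(q))
    # ortho
    X,Y=np.meshgrid(np.arange(.75,.35,-.001),np.arange(.25,-.2,-.001),indexing='ij')
    uv=proj(c,np.stack([X,Y,0*X+.042],-1)).astype(np.float32)
    out.append(cv2.remap(c["frame"],uv[...,0],uv[...,1],cv2.INTER_CUBIC))
im=np.hstack([o[:,40:440] for o in out])
cv2.imwrite("pics/ortho.png",im[...,::-1]);print(im.shape)
E
```

```text
top table z -0.0011565433749923804
4838 0.038586141573817456 ((0.5475769639015198, 0.05117352306842804), (0.35911983251571655, 0.11081652343273163), 64.98963928222656)
scene table z -0.000784511944214028
3074 0.03954658210975415 ((0.5532276034355164, 0.05055786669254303), (0.3621455729007721, 0.11552079021930695), 64.88066101074219)
(400, 800, 3)
```

View pics/ortho.png

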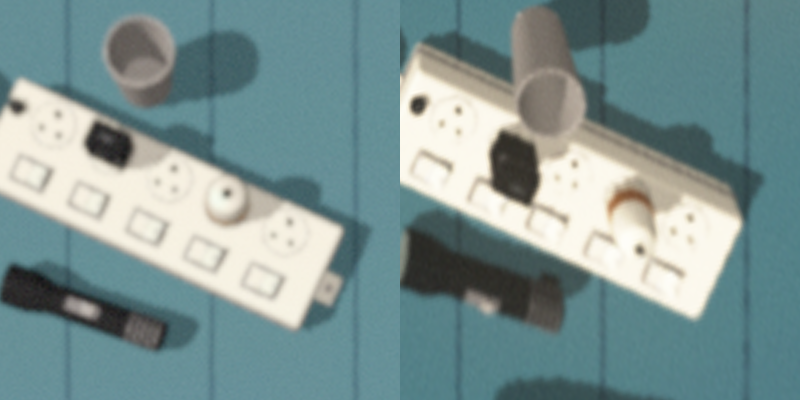

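The top ortho view shows rockers 1 to 5 at (30,174), (89,201), (147,227), (204,254) and (263,281). That matches the fitted rectangle, with rocker 3 at about (0.523, 0.063) and the board's +y axis at about 65°. I'll move over the board with the gripper shut.

>>> {"op": "play_rows", "data": {
  "motion": [
    [[-0.1, -0.07, 0, 0, 0, 0.02, -1], [-0.2, -0.14, 0, 0, 0, 0.04, -1], [-0.3, -0.22, 0, 0, 0, 0.06, -1], [-0.4, -0.29, 0, 0, 0, 0.08, -1], [-0.5, -0.36, 0, 0, 0, 0.1, -1], [-0.6, -0.43, 0, 0, 0, 0.12, -1], [-0.7, -0.5, 0, 0, 0, 0.14, -1], [-0.8, -0.58, 0, 0, 0, 0.16, -1], [-0.9, -0.65, 0, 0, 0, 0.18, -1], [-0.98, -0.72, 0, 0, 0, 0.2, -1]]
  ],
  "grip_force": 10
}}

```text
time_s: 1.1
ee_pos: [0.3284, 0.298, 0.2243]
eef_rot: [-3.141, 0.0, 1.634]
force: [0.2, 0.2, -0.1]
grip_width: 0.0174
grip_force: 0.0
```

>>> {"op": "play_rows", "data": {
  "motion": [
    [[-0.12, 0.09, 0, 0, 0, 0.01, -1], [-0.25, 0.18, 0, 0, 0, 0.02, -1], [-0.37, 0.27, 0, 0, 0, 0.03, -1], [-0.5, 0.36, 0, 0, 0, 0.04, -1], [-0.62, 0.45, 0, 0, 0, 0.05, -1], [-0.75, 0.54, 0, 0, 0, 0.06, -1], [-0.87, 0.63, 0, 0, 0, 0.07, -1], [-0.99, 0.723, 0, 0, 0, 0.08, -1], [-0.99, 0.723, 0, 0, 0, 0.08, -1], [-0.99, 0.723, 0, 0, 0, 0.08, -1]]
  ]
}}

```text
time_s: 2.1
ee_pos: [0.5248, 0.0643, 0.2238]
eef_rot: [-3.14, 0.0, 1.136]
force: [0.2, -0.9, 0.0]
grip_width: 0.0005
grip_force: 0.0
```

Run:
```python
from station import get_obs,camera
from h import *
from scipy.spatial.transform import Rotation as R
o=get_obs();print(o["ee_pos"],o["eef_rot"],o["grip_width"])
c=camera("wrist");T=np.eye(4);T[:3,:3]=R.from_euler("xyz",o["eef_rot"]).as_matrix();T[:3,3]=o["ee_pos"]
c["T"]=T@c.pop("T_tool_cam");np.savez("w1.npz",**c)
print(c["T"],c["camera_matrix"])
cv2.imwrite("pics/w1.png",c["frame"][:,:,::-1])
```

```text
[0.52476925 0.06433919 0.22384935] [-3.14044826e+00  4.79457824e-04  1.13581755e+00] 0.0005180816938357859
[[ 0.90648238  0.40734478  0.11117517  0.55682996]
 [-0.4222406   0.87548875  0.23501558  0.13328518]
 [-0.00160024 -0.25998015  0.96561264  0.38332734]
 [ 0.          0.          0.          1.        ]] [[305.98964186   0.         279.78435686]
 [  0.         305.98964186 207.23819677]
 [  0.           0.           1.        ]]
```

View pics/w1.png

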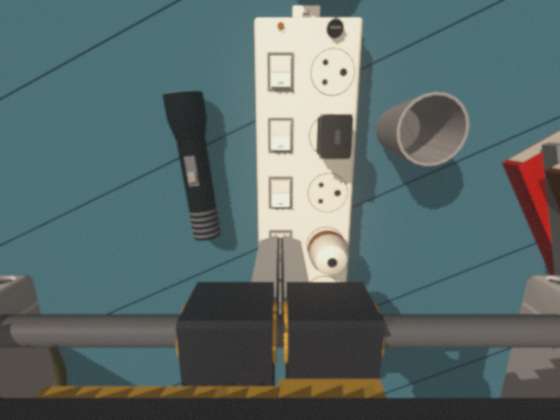

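The wrist view shows rocker centres at about (281,72), (281,135) and (281,193), with the fuse at (335,28). The finger column is at x≈281, in line with the row.

Run:
```python
from h import *
c=dict(np.load("w1.npz"));T=c["T"];K=c["camera_matrix"];P=cloud(c)
g=cv2.cvtColor(c["frame"],cv2.COLOR_RGB2GRAY)
def ray(u,v,z):
    d=T[:3,:3]@np.array([(u-K[0,2])/K[0,0],-(v-K[1,2])/K[1,1],-1]);return T[:3,3]+d*(z-T[2,3])/d[2]
yb=np.array([np.cos(1.134),np.sin(1.134)]);xb=np.array([yb[1],-yb[0]])
for k,(u,v) in enumerate([(281,72),(281,135),(281,193)]):
    w=ray(u,v,.042);b=np.array([-.028,.128-.064*k]);print(w,"board origin est",w[:2]-b[0]*xb-b[1]*yb)
w=ray(335,28,.047);print("fuse",w,w[:2]-.026*xb-.168*yb)
f=c["frame"].astype(int);m=(f.min(-1)>140)&(abs(P[...,2]-.04)<.015);m[230:]=0
k,l,s,_=cv2.connectedComponentsWithStats(m.astype(np.uint8));m=l==1+np.argmax(s[1:,4])
print("z top",np.median(P[...,2][m]))
# long-edge angles at board top
for rows in [(40,200)]:
    L=[];Rr=[]
    for v in range(*rows):
        u=np.where(m[v])[0];L.append(ray(u.min()-.5,v,.04)[:2]);Rr.append(ray(u.max()+.5,v,.04)[:2])
    for e in(L,Rr):
        vx,vy,x0,y0=cv2.fitLine(np.float32(e),cv2.DIST_HUBER,0,.001,.001).ravel();print("edge angle",np.degrees(np.arctan2(vy,vx)),"xb coord",np.array([x0,y0])@xb)
for v in (135,):print("row scan x@col281",[int(a) for a in g[100:215,281]])
```

```text
[0.5797195  0.18074673 0.042     ] board origin est [0.55094167 0.05291936]
[0.55303855 0.12331212 0.042     ] board origin est [0.5513352 0.0534759]
[0.52589231 0.06487592 0.042     ] board origin est [0.55126344 0.05303084]
fuse [0.64435883 0.19392894 0.047     ] [0.54972942 0.0527012 ]
z top 0.03960677186383538
edge angle 64.83297 xb coord 0.42133460419742813
edge angle 64.3676 xb coord 0.5287283857887825
row scan x@col281 [231, 230, 230, 230, 229, 230, 230, 229, 230, 229, 230, 229, 229, 230, 229, 229, 223, 202, 165, 155, 179, 210, 223, 229, 229, 228, 226, 228, 227, 228, 227, 228, 227, 228, 226, 227, 229, 231, 234, 234, 234, 233, 234, 234, 230, 217, 205, 215, 223, 205, 153, 115, 130, 169, 210, 224, 228, 228, 229, 229, 229, 229, 229, 229, 230, 229, 229, 229, 228, 229, 229, 230, 230, 230, 227, 217, 193, 158, 156, 177, 201, 221, 227, 226, 227, 227, 227, 227, 227, 226, 226, 225, 222, 223, 231, 234, 234, 234, 234, 234, 233, 232, 222, 207, 211, 221, 206, 155, 142, 181, 214, 225, 228, 227, 228]
```

Both views put the board origin at about (0.550, 0.0525), so the TCP is already over the middle of rocker 3. I'll go to 10 mm past rocker 1's middle and descend to a fingertip height of about 55 mm.

>>> {"op": "play_rows", "data": {
  "motion": [
    [[0.1, 0, 0, 0, 0, 0, -1], [0.2, 0, 0, 0, 0, 0, -1], [0.3, 0, 0.05, 0, 0, 0, -1], [0.4, 0, 0.15, 0, 0, 0, -1], [0.472, 0, 0.25, 0, 0, 0, -1], [0.472, 0, 0.35, 0, 0, 0, -1], [0.472, 0, 0.45, 0, 0, 0, -1], [0.472, 0, 0.55, 0, 0, 0, -1], [0.472, 0, 0.6, 0, 0, 0, -1], [0.472, 0, 0.6, 0, 0, 0, -1]]
  ]
}}

```text
time_s: 3.15
ee_pos: [0.5734, 0.1723, 0.0733]
eef_rot: [-3.14, 0.002, 1.138]
force: [0.5, 0.7, 0.6]
grip_width: 0.0005
grip_force: 0.0
```

>>> {"op": "play_rows", "data": {
  "motion": [
    [[0, 0, 0.015, 0, 0, 0, -1], [0, 0, 0.025, 0, 0, 0, -1], [0, 0, 0.03, 0, 0, 0, -1], [0, 0, 0.03, 0, 0, 0, -1]]
  ]
}}

```text
time_s: 3.55
ee_pos: [0.5747, 0.1717, 0.0673]
eef_rot: [3.141, -0.0, 1.137]
force: [0.1, 0.3, 0.0]
grip_width: 0.0004
grip_force: 0.1
```

>>> {"op": "play_rows", "data": {
  "motion": [
    [[0, 0, 0.003, 0, 0, 0, -1], [0, 0, 0.006, 0, 0, 0, -1], [0, 0, 0.006, 0, 0, 0, -1]]
  ]
}}

```text
time_s: 3.85
ee_pos: [0.5746, 0.1716, 0.0656]
eef_rot: [3.141, 0.0, 1.136]
force: [-0.5, -0.8, 2.2]
grip_width: 0.0005
grip_force: 1.1
```

>>> {"op": "play_rows", "data": {
  "motion": [
    [[0, 0, 0.002, 0, 0, 0, -1], [0, 0, 0.004, 0, 0, 0, -1], [0, 0, 0.004, 0, 0, 0, -1]]
  ]
}}

```text
time_s: 4.15
ee_pos: [0.5746, 0.1716, 0.0644]
eef_rot: [3.142, 0.0, 1.136]
force: [0.2, -1.8, 1.9]
grip_width: 0.0004
grip_force: 0.9
```

>>> {"op": "play_rows", "data": {
  "motion": [
    [[0, 0, 0.002, 0, 0, 0, -1], [0, 0, 0.004, 0, 0, 0, -1], [0, 0, 0.004, 0, 0, 0, -1]]
  ]
}}

```text
time_s: 4.45
ee_pos: [0.5746, 0.1717, 0.0634]
eef_rot: [3.142, -0.0, 1.136]
force: [0.3, -0.8, 0.6]
grip_width: 0.0007
grip_force: 0.7
```

>>> {"op": "play_rows", "data": {
  "motion": [
    [[0, 0, 0.002, 0, 0, 0, -1], [0, 0, 0.002, 0, 0, 0, -1]]
  ]
}}

```text
time_s: 4.65
ee_pos: [0.5746, 0.1718, 0.0633]
eef_rot: [3.141, -0.0, 1.136]
force: [-1.2, -2.0, 6.0]
grip_width: 0.0005
grip_force: 2.7
```

Rocker 1 hit its stop at about 6 N with the TCP at z ≈ 0.063. I'll hop to each of the other switches and press to the same height.

>>> {"op": "play_rows", "data": {
  "motion": [
    [[0, 0, -0.04, 0, 0, 0, -1], [-0.08, 0, -0.05, 0, 0, 0, -1], [-0.17, 0, -0.05, 0, 0, 0, -1], [-0.256, 0, -0.04, 0, 0, 0, -1], [-0.256, 0, -0.03, 0, 0, 0, -1], [-0.256, 0, -0.02, 0, 0, 0, -1], [-0.256, 0, -0.012, 0, 0, 0, -1], [-0.256, 0, -0.005, 0, 0, 0, -1], [-0.256, 0, 0, 0, 0, 0, -1], [-0.256, 0, 0, 0, 0, 0, -1]]
  ]
}}

```text
time_s: 5.65
ee_pos: [0.5479, 0.114, 0.0632]
eef_rot: [3.141, -0.0, 1.137]
force: [-0.5, -1.4, 3.8]
grip_width: 0.0002
grip_force: 2.4
```

>>> {"op": "play_rows", "data": {
  "motion": [
    [[0, 0, -0.04, 0, 0, 0, -1], [-0.08, 0, -0.05, 0, 0, 0, -1], [-0.17, 0, -0.05, 0, 0, 0, -1], [-0.256, 0, -0.04, 0, 0, 0, -1], [-0.256, 0, -0.03, 0, 0, 0, -1], [-0.256, 0, -0.02, 0, 0, 0, -1], [-0.256, 0, -0.012, 0, 0, 0, -1], [-0.256, 0, -0.005, 0, 0, 0, -1], [-0.256, 0, 0, 0, 0, 0, -1], [-0.256, 0, 0, 0, 0, 0, -1]]
  ]
}}

```text
time_s: 6.65
ee_pos: [0.521, 0.056, 0.0632]
eef_rot: [3.141, -0.0, 1.137]
force: [0.1, -1.1, 5.1]
grip_width: 0.0005
grip_force: 2.4
```

>>> {"op": "play_rows", "data": {
  "motion": [
    [[0, 0, -0.04, 0, 0, 0, -1], [-0.08, 0, -0.05, 0, 0, 0, -1], [-0.17, 0, -0.05, 0, 0, 0, -1], [-0.256, 0, -0.04, 0, 0, 0, -1], [-0.256, 0, -0.03, 0, 0, 0, -1], [-0.256, 0, -0.02, 0, 0, 0, -1], [-0.256, 0, -0.012, 0, 0, 0, -1], [-0.256, 0, -0.005, 0, 0, 0, -1], [-0.256, 0, 0, 0, 0, 0, -1], [-0.256, 0, 0, 0, 0, 0, -1]]
  ]
}}

```text
time_s: 7.65
ee_pos: [0.4941, -0.0021, 0.0632]
eef_rot: [3.141, -0.0, 1.137]
force: [-1.4, -0.6, 5.0]
grip_width: 0.0003
grip_force: 2.5
```

>>> {"op": "play_rows", "data": {
  "motion": [
    [[0, 0, -0.04, 0, 0, 0, -1], [-0.08, 0, -0.05, 0, 0, 0, -1], [-0.17, 0, -0.05, 0, 0, 0, -1], [-0.256, 0, -0.04, 0, 0, 0, -1], [-0.256, 0, -0.03, 0, 0, 0, -1], [-0.256, 0, -0.02, 0, 0, 0, -1], [-0.256, 0, -0.012, 0, 0, 0, -1], [-0.256, 0, -0.005, 0, 0, 0, -1], [-0.256, 0, 0, 0, 0, 0, -1], [-0.256, 0, 0, 0, 0, 0, -1]]
  ]
}}

```text
time_s: 8.65
ee_pos: [0.4671, -0.0602, 0.0632]
eef_rot: [3.141, -0.0, 1.137]
force: [-0.5, 0.1, 5.3]
grip_width: 0.0007
grip_force: 2.6
```

All five reached the stop at about 5 N. Now I'll lift and check.

>>> {"op": "play_rows", "data": {
  "motion": [
    [[0, 0, -0.04, 0, 0, 0, -1], [0, 0, -0.15, 0, 0, 0, -1], [0, 0, -0.3, 0, 0, 0, -1], [-0.1, 0, -0.45, 0, 0, 0, -1], [-0.2, 0, -0.6, 0, 0, 0, -1], [-0.3, 0, -0.64, 0, 0, 0, -1], [-0.4, 0, -0.64, 0, 0, 0, -1], [-0.4, 0, -0.64, 0, 0, 0, -1], [-0.4, 0, -0.64, 0, 0, 0, -1]]
  ]
}}

```text
time_s: 9.55
ee_pos: [0.4247, -0.151, 0.2232]
eef_rot: [3.142, -0.0, 1.136]
force: [0.9, -0.0, 0.1]
grip_width: 0.0007
grip_force: 0.0
```

Run:
```python
from station import get_obs,camera
import cv2
print(get_obs()["ee_pos"])
f=camera("wrist")["frame"][:,:,::-1]
cv2.imwrite("pics/w2.png",cv2.resize(f[:260,130:480],None,fx=2.2,fy=2.2,interpolation=cv2.INTER_CUBIC))
```

```text
[ 0.42473579 -0.15104371  0.22322501]
```

View pics/w2.png

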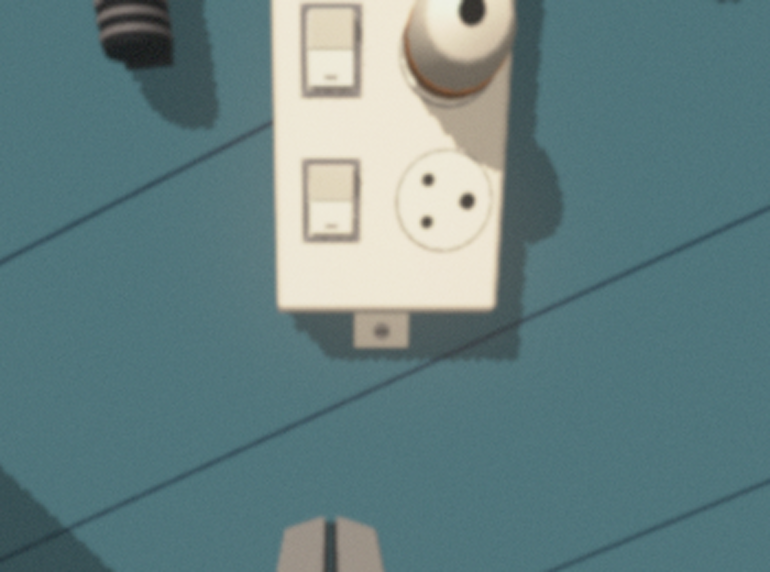

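Rockers 4 and 5, at (331,50) and (331,200), are off, with the shaded fuse-side half raised. I'll check 1 to 3 with the top camera.

Run:
```python
from station import camera
from h import *
a=dict(np.load("top.npz"));c=camera("top")
f=lambda i:cv2.resize(i[130:250,170:350],None,fx=4.4,fy=2.4*4.4/2.4,interpolation=cv2.INTER_CUBIC)
cv2.imwrite("pics/t2.png",f(c["frame"][:,:,::-1]))
```

```text
(no output)
```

View pics/t2.png

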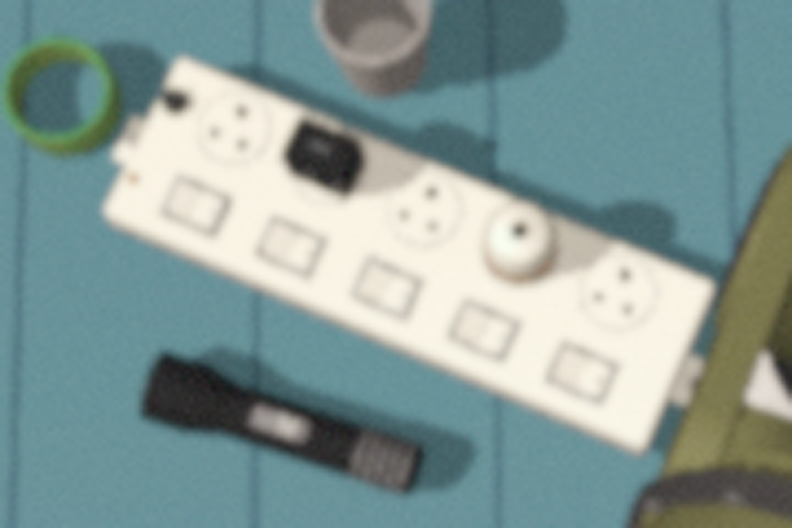

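All five rockers, from (195,206) to (582,373), look the same, with the fuse-side half shaded. The plugs and the other things haven't moved.

```bash
python3 -c "
from station import workorder
print(workorder.hand_in())"
```

```text
the job is handed in; nothing more can be done
None
```

I tipped all five switches off in order from the fuse end; the camera check showed them off with both plugs still in and nothing near the board moved, and the job is handed in (no verdict was returned).

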